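# Find the unlatched duct flap and push it open

## Robot

A 6-joint arm with a two-finger parallel gripper is mounted at the origin on the work surface. World frame = base frame: x ahead of the robot, y to its left, z up, the work surface at z = 0. Lengths are in m, angles in degrees, forces in N, time in s.
With the tool pointing down it reaches from about 0.35 to 0.875 m from the base axis. Payload 4.2 kg.
Tool frame: the origin (TCP) lies between the finger pads; the fingertips stand 8 mm ahead of it and the grasp point (between the pads) lies 11 mm behind it; z points along the fingers, y is the line along which they close (so a half turn about z gives the same grasp; the last joint's range is limited). The gripper opens to 87 mm and grips with 3 to 60 N. Pads are 19 mm wide; open, the fingers measure 117 mm over their backs; the gripper's body (75 mm by 190 mm) begins 51 mm behind the grasp point.
Start: joints at [-50.501, 22.042, 0.453, 0, -68.411, -14.817], TCP at [0.261, -0.568, 0.205] pointing down, gripper open.
Joint ranges: [-179.83, 179.83], [-69.29, 118.12], [-61.27, 80.66], [-181.25, 117.63], [-171.15, -9.14], [-177.46, 177.46]. Speed limits (degrees/s): [159.86, 159.86, 180, 180, 180, 180].

## Interface

Orientations are given as a 3x3 rotation matrix whose columns are the frame's x, y, z axes.
In Python, from station import sense, capture, camera_model, finish_job, find_in gives the robot as it stands. The module is installed in compiled form; this text tells all that it offers.
- The arm moves only by the tool arm_command, never from a script. Its argument "motion" is a list of rows, each a list of 7 numbers: the finger opening in mm, from 0 to 87, then the shift along the tool's x, y, z in mm, then the turn, a rotation vector about the tool's x, y, z in rad. In form: [[jaw, dx, dy, dz, rx, ry, rz], ...]. A call has 1 to 8 rows; each row shifts and turns the commanded pose from where the row before left it, along the tool's axes as they then stand; what a row does not reach is not made up. A row lasts 1/10 s, in which the tool goes at most 50 mm and 8.59 degrees, less where a joint would pass 70% of its speed; a pose out of reach is approached as far as the arm can. A call with a gripper value outside its range is refused whole. The fingers move at their own pace and stop on an object; the grip force is fixed at half the most. Time passes only in rows, so rows that do not move let the fingers close. It gives the time, the measured TCP pose, the force, the opening and the grip force at its end, in the units of the state.
- sense(): the state, without advancing time (a new reading comes with each control period).
- capture(name): name is "scene" or "top"; returns the picture (400x640x3 uint8, red, green, blue); there is no depth.
- camera_model(name): a dict with "fx", "fy", "cx", "cy" (pixels), "R" (3x3) and "t" (3): a world point X has camera coordinates R X + t. Camera axes: x right, y down, z forward; pixel columns grow to the right and rows downward; lengths in m; the calibration is good to about 2 mm. A picture is of the moment at which its call begins. camera_model takes no time and is no camera call.
- finish_job(): hands the job in; it is judged then, once.
Trained networks look in the newest picture that a camera, given by its name, has taken for a name from the list of things; names that differ only in an ending like _2 or _b are one class to them, and where a whole thing is asked for, a point or a joint stands for the part that bears it (a point fixed in the world has none). Each returns a list of dicts, best first, with "p" (0 to 1); they miss things now and then, are a little off and sometimes report something else, mostly with a low value. They report only what shows in the picture. A call takes as long as a camera call.
- find_in(target, camera): "location" ([row, column] in pixels, amid what is visible of it).
The state is a dict: "time_s": time; "joints": joint angles; "joint_velocities": joint speeds; "effort": joint torques, N m; "tcp_pos": TCP position; "ee_rot": TCP orientation; "wrist_force": force on the tool from outside, world axes, zero at the start; "moment": the same for the moment, N m; "gripper_width": opening from 0.0 (shut) to 1.0 (fully open); "gripper_force": force on a finger pad.
Only numpy, scipy, OpenCV 4.12 (cv2) and the standard library are available. Lean on these libraries where they do the work, as an engineer would, in place of code of your own. Each camera call takes 0.05 s, during which the arm holds its last target. There are 200 camera calls.

## Task

One of the four teal flaps of the wiring duct is no longer held by its catch. Press the flaps on their black pads to find the one that rocks, then push that one's pad down until the flap stands open at about 45 degrees or more, and leave it open with the other three shut. Do not pick up or shift the tin, the reel, the spray can or the screwdriver.

Things in the scene. Friction and masses are not known exactly. Their poses are not given: they have to be found in the camera images.
- duct: painted grey wiring duct fixed on the bench, 150 mm (its x) by 440 mm (its y), top 85 mm above the bench; origin under its centre at bench level; x points across it away from the robot, y along the row of flaps, z up. Four identical teal flaps lie in its top, centres at y = -150, -50, 50, 150 mm, in openings 114 mm (x) by 84 mm (y), open inside to 60 mm below the top where no catch stands
- pad_1 (a point): middle of the black 34 mm square pad on flap 1's near half, at duct y = -150 mm, 85 mm above the bench when shut. The flap is a teal plate 110 mm (duct x) by 80 mm (duct y), 6 mm thick, flush with the duct's top, turning on a pin along duct y through its middle; the pad lies 35 mm from the pin, towards the robot. Any flap may be the unheld one
- flap_1 (a joint): tilt of flap 1 in rad: 0 shut, growing as the pad side sinks into the duct and the far side rises; stop at 1.1. Held by its hidden catch it stays firm (under 0.03) at 6 N; unheld it yields to 1 to 2 N on its pad and stays at any tilt it is left at. Fingers 22 mm broad (along duct x) pushing the pad straight down to 40 mm below the duct's top tilt it beyond 0.8
- pad_2 (a point): middle of the black 34 mm square pad on flap 2's near half, at duct y = -50 mm, 85 mm above the bench when shut. The flap is a teal plate 110 mm (duct x) by 80 mm (duct y), 6 mm thick, flush with the duct's top, turning on a pin along duct y through its middle; the pad lies 35 mm from the pin, towards the robot. Any flap may be the unheld one
- flap_2 (a joint): tilt of flap 2 in rad: 0 shut, growing as the pad side sinks into the duct and the far side rises; stop at 1.1. Held by its hidden catch it stays firm (under 0.03) at 6 N; unheld it yields to 1 to 2 N on its pad and stays at any tilt it is left at. Fingers 22 mm broad (along duct x) pushing the pad straight down to 40 mm below the duct's top tilt it beyond 0.8
- pad_3 (a point): middle of the black 34 mm square pad on flap 3's near half, at duct y = 50 mm, 85 mm above the bench when shut. The flap is a teal plate 110 mm (duct x) by 80 mm (duct y), 6 mm thick, flush with the duct's top, turning on a pin along duct y through its middle; the pad lies 35 mm from the pin, towards the robot. Any flap may be the unheld one
- flap_3 (a joint): tilt of flap 3 in rad: 0 shut, growing as the pad side sinks into the duct and the far side rises; stop at 1.1. Held by its hidden catch it stays firm (under 0.03) at 6 N; unheld it yields to 1 to 2 N on its pad and stays at any tilt it is left at. Fingers 22 mm broad (along duct x) pushing the pad straight down to 40 mm below the duct's top tilt it beyond 0.8
- pad_4 (a point): middle of the black 34 mm square pad on flap 4's near half, at duct y = 150 mm, 85 mm above the bench when shut. The flap is a teal plate 110 mm (duct x) by 80 mm (duct y), 6 mm thick, flush with the duct's top, turning on a pin along duct y through its middle; the pad lies 35 mm from the pin, towards the robot. Any flap may be the unheld one
- flap_4 (a joint): tilt of flap 4 in rad: 0 shut, growing as the pad side sinks into the duct and the far side rises; stop at 1.1. Held by its hidden catch it stays firm (under 0.03) at 6 N; unheld it yields to 1 to 2 N on its pad and stays at any tilt it is left at. Fingers 22 mm broad (along duct x) pushing the pad straight down to 40 mm below the duct's top tilt it beyond 0.8
- tin: loose teal flux tin, 70 mm across, 24 mm high, on the bench between duct and robot; origin under its centre
- reel: loose black solder reel standing on its flange, 44 mm across, 30 mm high, on the bench between duct and robot; origin under its centre
- spray: loose black and orange spray can with a pale top, 62 mm across, 170 mm high, on the bench off the duct's right-hand end; origin under its centre
- driver: loose screwdriver lying on the bench beyond the duct; origin at its middle, handle towards its own -x

How it is judged (in metres and radians):
At the end, for the whole second after the job is handed in: exactly one flap stands open at rest, tilted more than 0.7 rad (40 degrees), and the other three are shut (under 0.1 rad) (((value of joint flap_1 above 0.7 rad and velocity of joint flap_1 between -0.05 and 0.05 rad/s and value of joint each of flap_2, flap_3, flap_4 below 0.1 rad) or (value of joint flap_2 above 0.7 rad and velocity of joint flap_2 between -0.05 and 0.05 rad/s and value of joint each of flap_1, flap_3, flap_4 below 0.1 rad) or (value of joint flap_3 above 0.7 rad and velocity of joint flap_3 between -0.05 and 0.05 rad/s and value of joint each of flap_1, flap_2, flap_4 below 0.1 rad) or (value of joint flap_4 above 0.7 rad and velocity of joint flap_4 between -0.05 and 0.05 rad/s and value of joint each of flap_1, flap_2, flap_3 below 0.1 rad))); the robot touches nothing.
It fails at once if the tin is shifted or lifted by more than 20 mm (distance of tin from where it was at the start of the episode above 0.02 m).
It fails at once if the reel is shifted or lifted by more than 20 mm (distance of reel from where it was at the start of the episode above 0.02 m).
It fails at once if the spray is shifted or lifted by more than 20 mm (distance of spray from where it was at the start of the episode above 0.02 m).
It fails at once if the driver is shifted or lifted by more than 20 mm (distance of driver from where it was at the start of the episode above 0.02 m).
It also fails if it takes over 42 s, if anything falls off the work surface, if the arm or the gripper's body presses on something with over 40 N, if the wrist force passes 120 N, or if a joint passes its speed limit or range.

## Working session

There is one attempt and no reset: what is moved stays moved. The work goes in short steps, Python scripts to look and compute and a tool call to move; the robot and the scene stay as the last step left them, time stands still between calls to the robot, and variables do not carry over. Pictures are saved under pics/ and viewed, at most 10 in all, crops included, and the job is handed in when it is done.

Besides the shell and the picture viewer there is one more tool, called by a JSON object that holds its "name" and its "arguments". arm_command: Moves the arm, as the interface text tells. Its arguments: {"type":"object","properties":{"motion":{"type":"array"}},"required":["motion"]}

```bash
mkdir -p pics
cat > h.py <<'E'
import numpy as np,cv2
from station import *
def ray(cam,rc,z):
    m=camera_model(cam);R=np.array(m["R"]);t=np.array(m["t"])
    d=R.T@np.array([(rc[1]-m["cx"])/m["fx"],(rc[0]-m["cy"])/m["fy"],1]);c=-R.T@t
    return (c+d*(z-c[2])/d[2]).round(4)
def save(cam,f):
    p=capture(cam);cv2.imwrite("pics/"+f,p[:,:,::-1]);return p
E
python3 - <<'E'
from h import *
for c in("scene","top"):
    save(c,c+"0.png")
    for n,z in(("pad_1",.085),("flap_1",.085),("duct",.085),("tin",.024),("reel",.03),("spray",.17),("driver",.015)):
        print(c,n,[(np.round(d["location"]).tolist(),round(d["p"],2),ray(c,d["location"],z)[:2].tolist()) for d in find_in(n,c)[:6]])
s=sense();print(s["time_s"],s["tcp_pos"],s["ee_rot"],s["wrist_force"])
E
```

```text
scene pad_1 [([235.0, 210.0], 0.9, [0.4952, -0.2383]), ([193.0, 302.0], 0.81, [0.5365, -0.0399]), ([175.0, 342.0], 0.65, [0.557, 0.0556]), ([212.0, 261.0], 0.56, [0.5175, -0.1315])]
scene flap_1 [([236.0, 212.0], 0.94, [0.4983, -0.2368]), ([194.0, 303.0], 0.93, [0.5399, -0.0408]), ([213.0, 260.0], 0.92, [0.5181, -0.1345]), ([177.0, 345.0], 0.55, [0.5665, 0.0561])]
scene duct [([213.0, 272.0], 0.93, [0.5348, -0.1163])]
scene tin [([163.0, 276.0], 0.91, [0.3912, -0.003])]
scene reel [([194.0, 222.0], 0.66, [0.3863, -0.1543])]
scene spray [([281.0, 119.0], 0.96, [0.5254, -0.3994])]
scene driver [([318.0, 265.0], 0.64, [0.6715, -0.2476])]
top pad_1 [([235.0, 415.0], 0.95, [0.4851, -0.2367]), ([211.0, 286.0], 0.79, [0.5519, 0.0646]), ([226.0, 372.0], 0.75, [0.51, -0.1364]), ([279.0, 375.0], 0.74, [0.3865, -0.138])]
top flap_1 [([214.0, 291.0], 0.94, [0.5447, 0.0538]), ([226.0, 372.0], 0.87, [0.508, -0.138]), ([220.0, 329.0], 0.7, [0.527, -0.0358]), ([231.0, 415.0], 0.68, [0.4944, -0.2387])]
top duct [([224.0, 351.0], 0.79, [0.5152, -0.0887])]
top tin [([283.0, 315.0], 0.72, [0.3766, 0.0023]), ([232.0, 413.0], 0.68, [0.4943, -0.2468])]
top reel [([276.0, 377.0], 0.68, [0.3898, -0.1504])]
top spray [([239.0, 492.0], 0.7, [0.4682, -0.38])]
top driver [([166.0, 407.0], 0.66, [0.6672, -0.2434])]
0.8 [ 0.2610239  -0.56786451  0.20521061] [[-9.08626774e-01 -4.17609122e-01  7.86633860e-05]
 [-4.17609127e-01  9.08626772e-01 -7.16835526e-05]
 [-4.15399530e-05 -9.79841431e-05 -9.99999994e-01]] [-0.38374361  0.09259361 -0.67431174]
```

View pics/scene0.png

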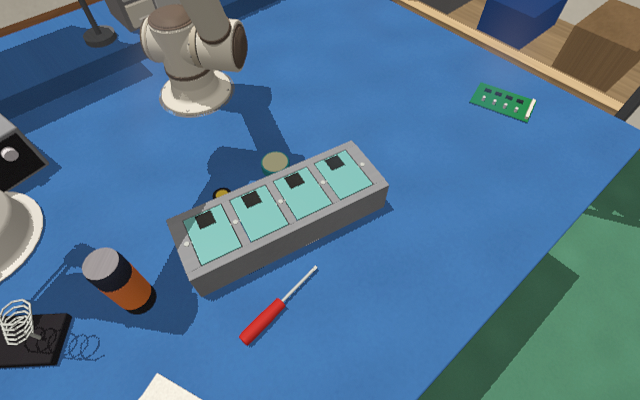

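View pics/top0.png

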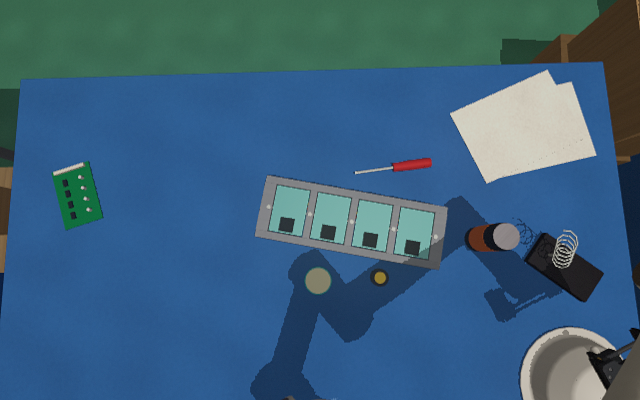

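The scene view shows the duct with four teal flaps and black pads near (col,row) (204,219), (252,199), (295,180) and (335,163). In the top view the pads are near (412,247), (370,240), (328,233) and (287,225). The networks' pad points lie too close to the flap centres, so I'll segment the pads and flaps myself.

Run:
```python
from h import *
seed={"scene":[(219,204),(199,252),(180,295),(163,335)],"top":[(247,412),(240,370),(233,328),(225,287)]}
for c in seed:
    p=cv2.imread(f"pics/{c}0.png"); hsv=cv2.cvtColor(p,cv2.COLOR_BGR2HSV)
    dark=(hsv[...,2]<70).astype(np.uint8)
    teal=((hsv[...,0]>75)&(hsv[...,0]<95)&(hsv[...,1]>60)&(hsv[...,2]>90)).astype(np.uint8)
    P=[]
    for r,q in seed[c]:
        n,l,st,ce=cv2.connectedComponentsWithStats(dark,connectivity=4)
        k=l[r,q];P.append(ray(c,ce[k][::-1],.085)[:2]);print(c,"pad",k,st[k][4],ce[k].round(1),P[-1])
    n,l,st,ce=cv2.connectedComponentsWithStats(teal,connectivity=4)
    F=[]
    for k in range(1,n):
        if 600<st[k][4]<4000 and 150<ce[k][0]<450:
            h=cv2.convexHull(np.argwhere(l==k)[:,::-1].astype(np.int32));W=np.array([ray(c,x[0][::-1],.085)[:2] for x in h],np.float32)
            b=cv2.minAreaRect(W);F.append(b[0]);print("flap",np.round(b[0],4),np.round(b[1],3),round(b[2],1))
    F=np.array(sorted(F,key=lambda f:f[1]));d=F[-1]-F[0];print("yaw",np.degrees(np.arctan2(-d[0],d[1])),F.mean(0),np.linalg.norm(d))
```

```text
scene pad 54 212 [204.6 219.2] [ 0.4566 -0.2271]
scene pad 53 188 [250.9 198.9] [ 0.4777 -0.1288]
scene pad 50 166 [294. 180.] [ 0.4986 -0.0308]
scene pad 48 146 [334.2 162.2] [0.5193 0.0672]
flap [0.5542 0.0589] [0.082 0.112] 78.0
flap [ 0.5334 -0.0389] [0.082 0.112] 77.8
flap [ 0.5131 -0.1365] [0.08  0.112] 77.9
flap [ 0.4921 -0.2345] [0.08  0.112] 77.9
yaw -11.95494198481937 [ 0.52320353 -0.0877513 ] 0.29988192566177135
top pad 49 187 [412.  247.4] [ 0.4564 -0.2285]
top pad 46 180 [369.8 239.5] [ 0.4777 -0.1307]
top pad 41 179 [327.9 231.9] [ 0.4984 -0.0327]
top pad 37 180 [286.3 224.2] [0.5195 0.0652]
flap [0.9251 0.1372] [0.237 0.043] 88.1
flap [0.5534 0.0583] [0.08  0.112] 78.1
flap [ 0.5326 -0.0396] [0.08  0.112] 77.9
flap [ 0.5118 -0.1374] [0.08  0.112] 77.9
flap [ 0.491  -0.2351] [0.08  0.112] 78.1
yaw -49.381329760849866 [ 0.60279588 -0.04332585] 0.571902083120781
```

The two views agree to about 2 mm: yaw is about -12°, spacing 100 mm, flaps 80 x 111 mm. I'll close the fingers and turn the tool by about +0.64 rad so it closes along duct y.

{"name": "arm_command", "arguments": {"motion": [[0,0,0,-6,0,0,0.128],[0,0,0,-6,0,0,0.128],[0,0,0,-6,0,0,0.128],[0,0,0,-6,0,0,0.128],[0,0,0,-6,0,0,0.128],[0,0,0,0,0,0,0]]}}

```text
time_s: 1.4
tcp_pos: [0.2613, -0.5683, 0.2361]
ee_rot: [[-0.978, 0.207, 0.001], [0.207, 0.978, -0.002], [-0.001, -0.001, -1.0]]
wrist_force: [0.7, -0.4, 0.7]
gripper_width: 0.538
gripper_force: 0.0
```

```bash
cat >> h.py <<'E'
PAD=np.array([[.4566,-.2278],[.4777,-.1298],[.4985,-.0318],[.5194,.0662]])
def go(i):
    s=sense();R=np.array(s["ee_rot"]);p=np.array(s["tcp_pos"])
    print("t",s["time_s"],"p",p.round(4),"shift mm",(R.T@(np.r_[PAD[i-1],.085-.008]-[0,0,0]-p)*1000).round(1),"yaw y",np.degrees(np.arctan2(R[1,1],R[0,1])).round(2),"z",R[:,2].round(3),"F",np.round(s["wrist_force"],2),"w",s["gripper_width"])
E
python3 - <<'E'
from h import *
go(1);print(ray("scene",(262,100),.17),ray("top",(236,507),.17))
E
```

```text
t 1.4 p [ 0.2613 -0.5683  0.2361] shift mm [-120.3  373.9  158.7] yaw y 78.03 z [ 0.001 -0.002 -1.   ] F [ 0.67 -0.43  0.68] w 0.5379853422851907
[ 0.4741 -0.4092  0.17  ] [ 0.4738 -0.4128  0.17  ]
```

The spray can's axis is at (0.474, -0.411), about 49 mm clear of the gripper body over pad 1. Moving above pad 1.

{"name": "arm_command", "arguments": {"motion": [[0,-15,46,0,0,0,0],[0,-15,46,0,0,0,0],[0,-15,46,0,0,0,0],[0,-15,46,0,0,0,0],[0,-15,46,0,0,0,0],[0,-15,46,0,0,0,0],[0,-15,46,0,0,0,0],[0,-15,46,0,0,0,0]]}}

```text
time_s: 2.2
tcp_pos: [0.4553, -0.2309, 0.2352]
ee_rot: [[-0.979, 0.204, 0.0], [0.204, 0.979, -0.0], [-0.0, 0.0, -1.0]]
wrist_force: [1.7, -0.4, -0.3]
gripper_width: 0.001
gripper_force: 0.0
```

{"name": "arm_command", "arguments": {"motion": [[0,0,6,30,0,0,0],[0,0,0,40,0,0,0],[0,0,0,40,0,0,0],[0,0,0,30,0,0,0],[0,0,0,0,0,0,0],[0,0,0,0,0,0,0],[0,0,0,0,0,0,0]]}}

```text
time_s: 2.9
tcp_pos: [0.4576, -0.2274, 0.0971]
ee_rot: [[-0.978, 0.206, 0.004], [0.206, 0.978, -0.001], [-0.004, -0.0, -1.0]]
wrist_force: [0.7, 0.5, 0.1]
gripper_width: 0.004
gripper_force: 0.0
```

```bash
python3 -c "
from h import *
go(1)"
```

```text
t 2.9 p [ 0.4576 -0.2274  0.0971] shift mm [ 1.  -0.6 20.1] yaw y 78.09 z [ 0.004 -0.001 -1.   ] F [0.65 0.51 0.14] w 0.00415696273875156
```

{"name": "arm_command", "arguments": {"motion": [[0,0,0,10,0,0,0],[0,0,0,7,0,0,0],[0,0,0,1,0,0,0],[0,0,0,0,0,0,0],[0,0,0,0,0,0,0]]}}

```text
time_s: 3.4
tcp_pos: [0.4562, -0.227, 0.0773]
ee_rot: [[-0.978, 0.208, 0.0], [0.208, 0.978, -0.0], [-0.0, -0.0, -1.0]]
wrist_force: [0.9, 0.0, 0.7]
gripper_width: 0.005
gripper_force: 0.0
```

{"name": "arm_command", "arguments": {"motion": [[0,0,0,1,0,0,0],[0,0,0,0,0,0,0],[0,0,0,0,0,0,0]]}}

```text
time_s: 3.7
tcp_pos: [0.4561, -0.227, 0.0762]
ee_rot: [[-0.978, 0.208, 0.0], [0.208, 0.978, -0.0], [-0.0, 0.0, -1.0]]
wrist_force: [-0.1, -0.4, -1.0]
gripper_width: 0.008
gripper_force: 0.0
```

{"name": "arm_command", "arguments": {"motion": [[0,0,0,1,0,0,0],[0,0,0,0,0,0,0],[0,0,0,0,0,0,0]]}}

```text
time_s: 4.0
tcp_pos: [0.456, -0.227, 0.0751]
ee_rot: [[-0.978, 0.208, -0.0], [0.208, 0.978, -0.0], [0.0, -0.0, -1.0]]
wrist_force: [0.9, -0.1, 0.4]
gripper_width: 0.009
gripper_force: 0.0
```

I had the fingertip offset's sign wrong: the tip is 8 mm below the TCP, so it is now about 18 mm below the duct top. It meets almost no force, so flap 1 is yielding. I'll check that in a picture before going on.

```bash
python3 -c "
from h import *
go(1);p=save('scene','s1f.png');cv2.imwrite('pics/s1.png',cv2.resize(p[120:310,120:400,::-1],None,fx=2.8,fy=2.8))"
```

```text
t 4.0 p [ 0.456  -0.227   0.0751] shift mm [-0.7 -0.7 -1.9] yaw y 78.01 z [-0. -0. -1.] F [ 0.94 -0.09  0.4 ] w 0.009315889098866622
```

View pics/s1.png

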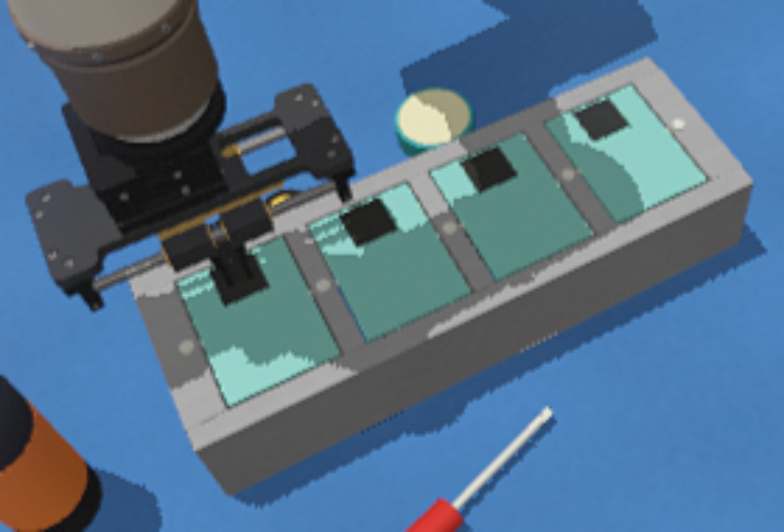

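The crop shows the fingers over pad 1, near (240,275), but flap 1's far edge has not moved from where it was at the start, so it is shut. That doesn't fit a fingertip 18 mm below the top. I'll check where the fingertip really is.

```bash
python3 -c "
from h import *
q=save('top','t1f.png')[:,:,::-1];p=cv2.imread('pics/s1f.png')
for n,z in (('scene',0),('top',0)):
    m=camera_model(n)
    for z in (.067,.085,.105):
        X=np.array(m['R'])@[.456,-.227,z]+m['t'];print(n,z,(m['fx']*X[0]/X[2]+m['cx']).round(1),(m['fy']*X[1]/X[2]+m['cy']).round(1))
a=cv2.resize(p[170:275,160:260],None,fx=5,fy=5,interpolation=2)[:500,:400]
a=cv2.resize(p[180:270,165:245],None,fx=5,fy=5,interpolation=2);b=cv2.resize(q[190:280,375:455],None,fx=5,fy=5,interpolation=2)
cv2.imwrite('pics/z1.png',np.hstack([a,b]))
d=np.abs(cv2.imread('pics/scene0.png').astype(int)-p).sum(2)
"
```

```text
scene 0.067 206.8 223.6
scene 0.085 204.5 219.0
scene 0.105 201.9 213.6
top 0.067 409.7 247.7
top 0.085 411.3 247.6
top 0.105 413.3 247.4
```

View pics/z1.png

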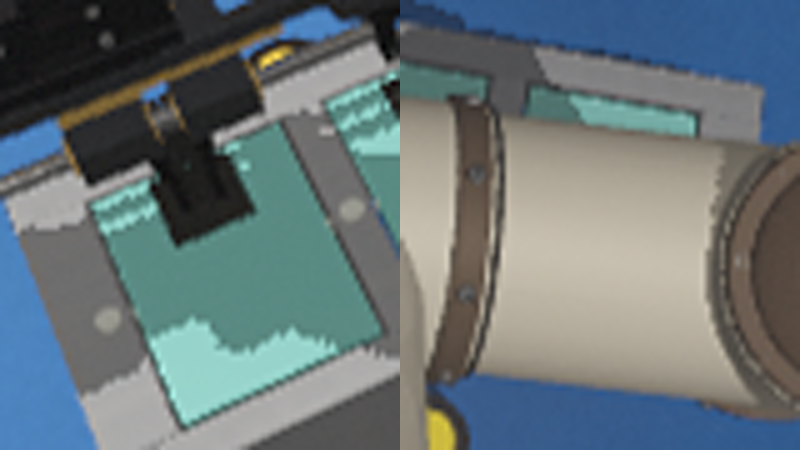

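In the zoom the fingertips end at about full-image (205,220), which is the pad centre at z ≈ 0.085–0.095. So they are just touching or still above the pad, and the closed fingers end higher than the given offset implies. I'll keep descending in small steps and watch the force.

{"name": "arm_command", "arguments": {"motion": [[0,0,0,1,0,0,0],[0,0,0,0,0,0,0],[0,0,0,0,0,0,0]]}}

```text
time_s: 4.4
tcp_pos: [0.456, -0.2269, 0.0741]
ee_rot: [[-0.978, 0.208, -0.0], [0.208, 0.978, 0.0], [0.0, -0.0, -1.0]]
wrist_force: [-0.1, -0.4, -0.3]
gripper_width: 0.006
gripper_force: 0.0
```

{"name": "arm_command", "arguments": {"motion": [[0,0,0,1,0,0,0],[0,0,0,0,0,0,0],[0,0,0,0,0,0,0]]}}

```text
time_s: 4.7
tcp_pos: [0.456, -0.227, 0.0731]
ee_rot: [[-0.978, 0.208, -0.0], [0.208, 0.978, -0.0], [0.0, -0.0, -1.0]]
wrist_force: [-0.9, -1.7, 0.3]
gripper_width: 0.006
gripper_force: 0.0
```

{"name": "arm_command", "arguments": {"motion": [[0,0,0,1,0,0,0],[0,0,0,0,0,0,0],[0,0,0,0,0,0,0]]}}

```text
time_s: 5.0
tcp_pos: [0.4561, -0.2269, 0.0721]
ee_rot: [[-0.978, 0.208, -0.0], [0.208, 0.978, 0.0], [0.0, -0.0, -1.0]]
wrist_force: [-0.9, 0.1, -0.2]
gripper_width: 0.004
gripper_force: 0.0
```

```bash
python3 -c "
from h import *
go(1);p=save('scene','s2f.png');q=cv2.imread('pics/s1f.png')
cv2.imwrite('pics/z2.png',np.hstack([cv2.resize(x[150:270,165:245],None,fx=5,fy=5,interpolation=2) for x in (q,p[:,:,::-1])]))
s=sense();print(np.round(s['effort'],2),np.round(s['moment'],2))
"
```

```text
t 5.0 p [ 0.4561 -0.2269  0.0721] shift mm [-0.7 -0.7 -4.9] yaw y 78.01 z [-0.  0. -1.] F [-0.88  0.07 -0.2 ] w 0.003844250990622531
[ -0.   -31.9   14.16   3.17  -0.08  -0.  ] [-0.06 -0.08  0.05]
```

View pics/z2.png

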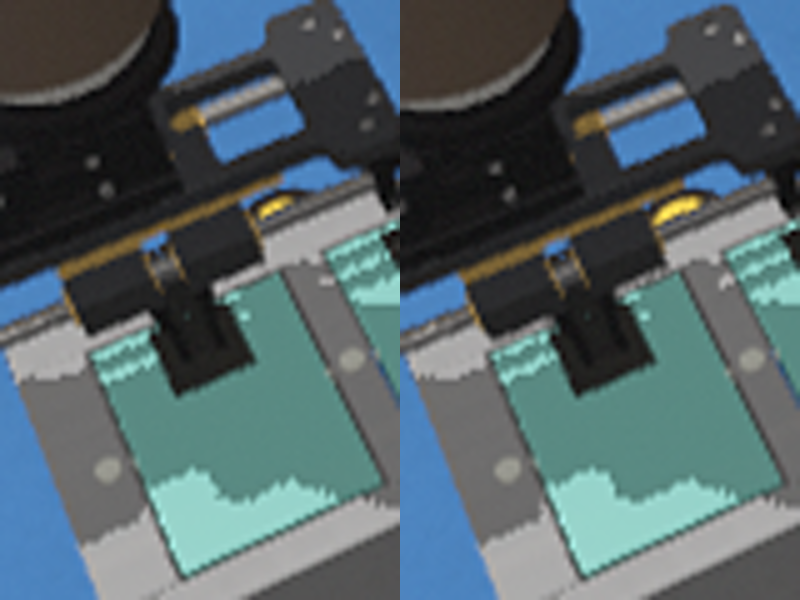

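No contact yet: the flap looks the same in both frames and the force is about 0. Continuing down.

{"name": "arm_command", "arguments": {"motion": [[0,0,0,1,0,0,0],[0,0,0,1,0,0,0],[0,0,0,0,0,0,0]]}}

```text
time_s: 5.35
tcp_pos: [0.4559, -0.2269, 0.07]
ee_rot: [[-0.978, 0.208, -0.0], [0.208, 0.978, 0.0], [0.0, 0.0, -1.0]]
wrist_force: [-0.2, -0.2, -0.5]
gripper_width: 0.006
gripper_force: 0.0
```

{"name": "arm_command", "arguments": {"motion": [[0,0,0,1,0,0,0],[0,0,0,1,0,0,0],[0,0,0,0,0,0,0]]}}

```text
time_s: 5.65
tcp_pos: [0.4561, -0.2269, 0.068]
ee_rot: [[-0.978, 0.208, -0.0], [0.208, 0.978, 0.0], [0.0, -0.0, -1.0]]
wrist_force: [0.5, -1.1, -0.9]
gripper_width: 0.007
gripper_force: 0.0
```

```bash
python3 -c "
from h import *
go(1);p=save('scene','s3f.png');q=cv2.imread('pics/s2f.png')
d=np.abs(q.astype(int)-p[:,:,::-1]).sum(2)
print('flap1 far edge change',d[240:270,190:250].max(),d[222:262,195:240].mean())
"
```

```text
t 5.65 p [ 0.4561 -0.2269  0.068 ] shift mm [-0.7 -0.7 -9. ] yaw y 78.02 z [-0.  0. -1.] F [ 0.51 -1.05 -0.86] w 0.006677933088198013
flap1 far edge change 124 4.255
```

The nominal tip would now be 25 mm below the top, yet I feel no contact. I'll overlay the projected gripper model on the picture to see where the tool really is.

```bash
python3 -c "
from h import *
p=cv2.resize(cv2.imread('pics/s3f.png')[:,:,::-1],None,fx=6,fy=6,interpolation=2)
p=np.ascontiguousarray(p[:,:,::1])
m=camera_model('scene');T=np.array(m['R']);t=np.array(m['t'])
ex=np.array([.978,-.208,0]);ey=np.array([.208,.978,0]);o=np.array([.4561,-.2269,0])
def pr(X):
    X=T@X+t;return [int(6*(m['fx']*X[0]/X[2]+m['cx'])+3),int(6*(m['fy']*X[1]/X[2]+m['cy'])+3)]
def box(hx,hy,z,c):
    cv2.polylines(p,[np.array([pr(o+a*hx*ex+b*hy*ey+[0,0,z]) for a,b in((1,1),(1,-1),(-1,-1),(-1,1))])],True,c,1)
s=.068
box(.0375,.095,s+.062,(0,0,255));box(.0375,.095,s+.062+.018,(0,255,255));box(.011,.015,s-.008,(0,0,255));box(.011,.015,.085,(0,255,255))
p=p[120*6:250*6,125*6:258*6];cv2.imwrite('pics/ov.png',cv2.resize(p,(614,600)))
"
```

```text
(no output)
```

View pics/ov.png

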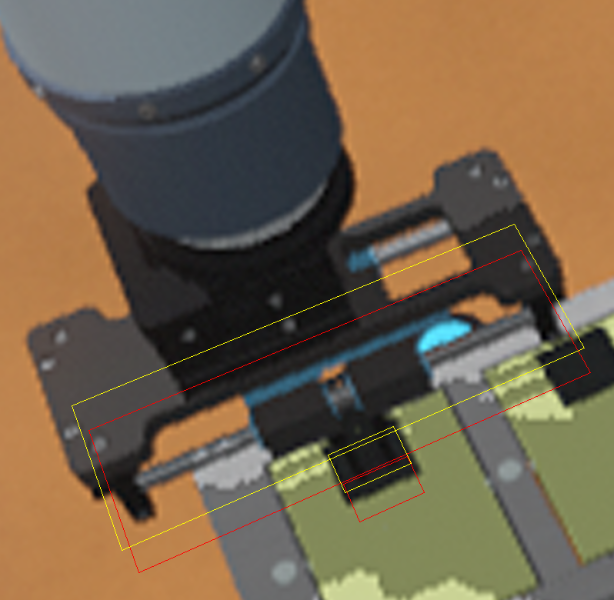

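The overlay puts the real gripper some 20–40 mm higher, or nearer the robot, than the reported TCP implies. I'll brighten the dark area to find the fingertips.

```bash
python3 -c "
from h import *
o=[]
for f in ('scene0','s3f'):
    p=cv2.imread('pics/%s.png'%f)
    if f=='s3f': pass
    c=p[175:240,180:230].astype(float);o.append(cv2.resize((255*np.clip(c/110,0,1)**.5).astype(np.uint8),None,fx=8,fy=9,interpolation=cv2.INTER_NEAREST))
cv2.imwrite('pics/g.png',np.hstack(o))
"
```

```text
(no output)
```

View pics/g.png

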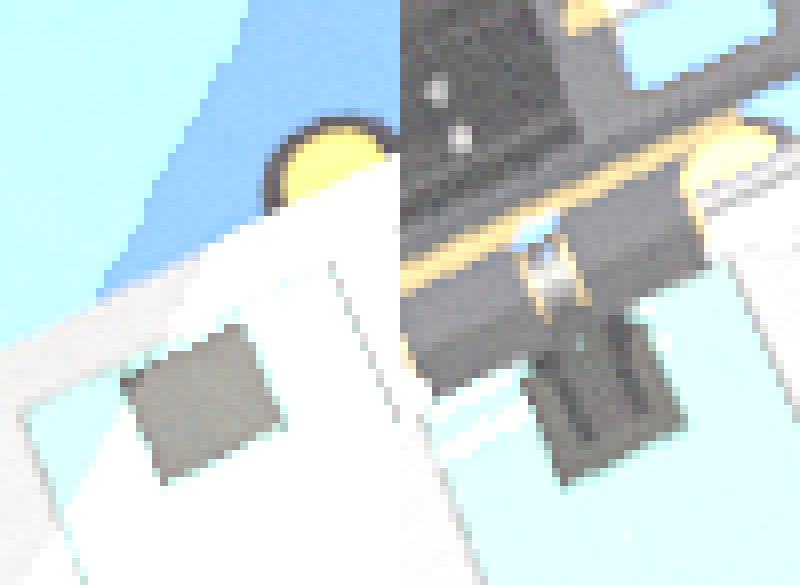

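With the shadows lifted, both fingertips show in the right-hand half, ending near full-image (204,224) and (210,221). That puts them about at pad level, so contact should come within a few mm. The reported z is evidently biased, so I'll rely on force and pictures.

{"name": "arm_command", "arguments": {"motion": [[0,0,0,1,0,0,0],[0,0,0,0,0,0,0],[0,0,0,0,0,0,0]]}}

```text
time_s: 6.0
tcp_pos: [0.4561, -0.227, 0.0677]
ee_rot: [[-0.978, 0.207, 0.0], [0.207, 0.978, -0.0], [-0.0, -0.0, -1.0]]
wrist_force: [-1.5, 1.0, 6.2]
gripper_width: 0.003
gripper_force: 2.7
```

{"name": "arm_command", "arguments": {"motion": [[0,0,0,1,0,0,0],[0,0,0,0,0,0,0],[0,0,0,0,0,0,0]]}}

```text
time_s: 6.3
tcp_pos: [0.4562, -0.227, 0.0676]
ee_rot: [[-0.978, 0.207, 0.0], [0.207, 0.978, -0.0], [-0.001, -0.0, -1.0]]
wrist_force: [-3.3, 3.8, 11.1]
gripper_width: 0.008
gripper_force: 5.7
```

{"name": "arm_command", "arguments": {"motion": [[0,0,0,1,0,0,0],[0,0,0,0,0,0,0],[0,0,0,0,0,0,0]]}}

```text
time_s: 6.6
tcp_pos: [0.4562, -0.227, 0.0676]
ee_rot: [[-0.978, 0.207, 0.001], [0.207, 0.978, -0.001], [-0.001, -0.001, -1.0]]
wrist_force: [-5.6, 4.8, 18.3]
gripper_width: 0.003
gripper_force: 8.7
```

Firm contact at reported z 0.0677, with force rising about 6 N per mm: flap 1 is held. So the pad surface reads z ≈ 0.068. On to pad 2.

{"name": "arm_command", "arguments": {"motion": [[0,0,0,-15,0,0,0],[0,0,35,0,0,0,0],[0,0,35,0,0,0,0],[0,0,30,0,0,0,0],[0,0,0,5,0,0,0],[0,0,0,5,0,0,0],[0,0,0,2,0,0,0],[0,0,0,0,0,0,0]]}}

```text
time_s: 7.4
tcp_pos: [0.4763, -0.1298, 0.0676]
ee_rot: [[-0.978, 0.209, -0.001], [0.209, 0.978, -0.0], [0.001, -0.0, -1.0]]
wrist_force: [0.2, 0.1, 0.8]
gripper_width: 0.007
gripper_force: 0.0
```

```bash
python3 -c "
from h import *
go(2)"
```

```text
t 7.4 p [ 0.4763 -0.1298  0.0676] shift mm [-1.3  0.3 -9.4] yaw y 77.94 z [-0.001 -0.    -1.   ] F [0.19 0.08 0.76] w 0.007385162921773892
```

{"name": "arm_command", "arguments": {"motion": [[0,0,0,1,0,0,0],[0,0,0,0,0,0,0],[0,0,0,0,0,0,0]]}}

```text
time_s: 7.7
tcp_pos: [0.4768, -0.1295, 0.0672]
ee_rot: [[-0.978, 0.208, 0.0], [0.208, 0.978, 0.0], [-0.0, 0.0, -1.0]]
wrist_force: [-0.1, 0.5, -0.1]
gripper_width: 0.006
gripper_force: 0.0
```

{"name": "arm_command", "arguments": {"motion": [[0,0,0,1,0,0,0],[0,0,0,0,0,0,0],[0,0,0,0,0,0,0]]}}

```text
time_s: 8.0
tcp_pos: [0.4768, -0.1292, 0.0662]
ee_rot: [[-0.978, 0.208, 0.0], [0.208, 0.978, -0.0], [-0.0, -0.0, -1.0]]
wrist_force: [0.1, -1.4, 1.1]
gripper_width: 0.008
gripper_force: 0.5
```

{"name": "arm_command", "arguments": {"motion": [[0,0,0,1,0,0,0],[0,0,0,0,0,0,0],[0,0,0,0,0,0,0]]}}

```text
time_s: 8.3
tcp_pos: [0.4769, -0.1291, 0.0651]
ee_rot: [[-0.978, 0.208, 0.0], [0.208, 0.978, -0.0], [-0.0, -0.0, -1.0]]
wrist_force: [-1.0, -1.7, 1.4]
gripper_width: 0.004
gripper_force: 0.6
```

{"name": "arm_command", "arguments": {"motion": [[0,0,0,1,0,0,0],[0,0,0,0,0,0,0],[0,0,0,0,0,0,0]]}}

```text
time_s: 8.6
tcp_pos: [0.4769, -0.1291, 0.0641]
ee_rot: [[-0.978, 0.208, 0.0], [0.208, 0.978, 0.0], [-0.0, 0.0, -1.0]]
wrist_force: [0.7, -0.9, 1.1]
gripper_width: 0.003
gripper_force: 0.5
```

Pad 2 yields at a steady 1–1.4 N while the tip sinks, so flap 2 is the unheld one. Pushing it down to about 40 mm, watching the force.

{"name": "arm_command", "arguments": {"motion": [[0,0,0,4,0,0,0],[0,0,0,4,0,0,0],[0,0,0,4,0,0,0],[0,0,0,4,0,0,0],[0,0,0,0,0,0,0]]}}

```text
time_s: 9.1
tcp_pos: [0.4759, -0.129, 0.0471]
ee_rot: [[-0.978, 0.208, -0.002], [0.208, 0.978, 0.0], [0.002, -0.0, -1.0]]
wrist_force: [-0.7, 0.5, -0.3]
gripper_width: 0.004
gripper_force: 0.0
```

{"name": "arm_command", "arguments": {"motion": [[0,0,0,4,0,0,0],[0,0,0,4,0,0,0],[0,0,0,4,0,0,0],[0,0,0,0,0,0,0]]}}

```text
time_s: 9.5
tcp_pos: [0.476, -0.1291, 0.0353]
ee_rot: [[-0.978, 0.208, -0.002], [0.208, 0.978, 0.0], [0.002, -0.0, -1.0]]
wrist_force: [-0.2, 0.5, -0.2]
gripper_width: 0.004
gripper_force: 0.0
```

{"name": "arm_command", "arguments": {"motion": [[0,0,0,4,0,0,0],[0,0,0,4,0,0,0],[0,0,0,0,0,0,0]]}}

```text
time_s: 9.8
tcp_pos: [0.4763, -0.1291, 0.0274]
ee_rot: [[-0.978, 0.208, -0.001], [0.208, 0.978, 0.0], [0.001, -0.0, -1.0]]
wrist_force: [-0.4, 0.7, 0.4]
gripper_width: 0.003
gripper_force: 0.0
```

{"name": "arm_command", "arguments": {"motion": [[0,0,0,3,0,0,0],[0,0,0,0,0,0,0],[0,0,0,0,0,0,0]]}}

```text
time_s: 10.1
tcp_pos: [0.4768, -0.1291, 0.025]
ee_rot: [[-0.978, 0.208, -0.0], [0.208, 0.978, 0.0], [0.0, -0.0, -1.0]]
wrist_force: [-0.2, 0.4, 0.0]
gripper_width: 0.007
gripper_force: 0.1
```

{"name": "arm_command", "arguments": {"motion": [[0,0,0,-15,0,0,0],[0,0,0,-20,0,0,0],[0,0,0,-35,0,0,0],[0,0,0,-45,0,0,0],[0,0,0,-45,0,0,0],[0,30,0,-20,0,0,0],[0,40,0,0,0,0,0],[0,0,0,0,0,0,0]]}}

```text
time_s: 10.9
tcp_pos: [0.4042, -0.1141, 0.2057]
ee_rot: [[-0.978, 0.208, 0.0], [0.208, 0.978, 0.002], [0.0, 0.002, -1.0]]
wrist_force: [0.6, -0.4, 0.3]
gripper_width: 0.003
gripper_force: 0.0
```

```bash
python3 -c "
from h import *
go(2);p=save('scene','s4f.png');cv2.imwrite('pics/s4.png',cv2.resize(p[120:310,120:400,::-1],None,fx=2.8,fy=2.8))"
```

```text
t 10.9 p [ 0.4042 -0.1141  0.2057] shift mm [-75.2  -0.3 128.7] yaw y 78.0 z [ 0.     0.002 -1.   ] F [ 0.6  -0.38  0.32] w 0.003003042789970579
```

View pics/s4.png

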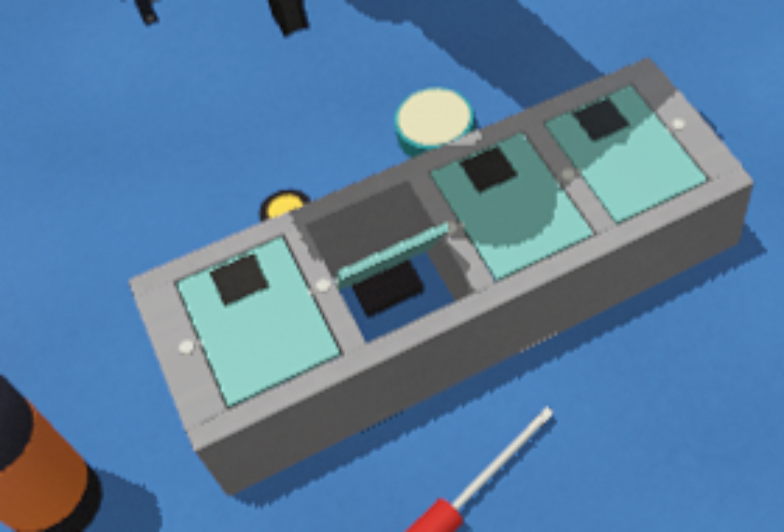

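Flap 2 stands steeply open and is seen edge-on around crop (340–448, 228–285). The other three are flush, and the tin, reel, can and driver look unmoved. A quick check of the tilt angle and the tin and reel positions before handing in.

```bash
python3 -c "
from h import *
m=camera_model('scene');R=np.array(m['R']);t=np.array(m['t'])
c=np.array([.5125,-.137,.082]);ex=np.array([.978,-.208,0]);ey=np.array([.208,.978,0])
for th in (.6,.7,.8,.9,1.0,1.1):
    e=[]
    for b in(-.04,.04):
        X=R@(c+.055*np.cos(th)*ex+[0,0,.055*np.sin(th)]+b*ey)+t
        e.append(((np.array([m['fx']*X[0]/X[2]+m['cx'],m['fy']*X[1]/X[2]+m['cy']])-120)*2.8).round())
    print(th,e)
for n,z in (('tin',.024),('reel',.03),('driver',.015)): print(n,[(ray('scene',d['location'],z)[:2],round(d['p'],2)) for d in find_in(n,'scene')[:1]])
"
```

```text
0.6 [array([353., 308.]), array([460., 259.])]
0.7 [array([350., 301.]), array([457., 252.])]
0.8 [array([346., 294.]), array([454., 244.])]
0.9 [array([343., 286.]), array([451., 237.])]
1.0 [array([340., 279.]), array([448., 230.])]
1.1 [array([336., 271.]), array([445., 223.])]
tin [(array([ 0.384, -0.003]), 0.84)]
reel []
driver [(array([ 0.6668, -0.2447]), 0.91)]
```

The far edge matches a tilt of about 1.0 rad, and the robot is clear of everything. Handing in.

```bash
python3 -c "
from station import *
print(finish_job())"
```

```text
the job is handed in; nothing more can be done
None
```

Job handed in at about 11 s of the 42 s allowed: flap 2 was the unheld one and now stands open at about 1.0 rad by the last picture, which shows the other three flaps shut and the tin, reel, can and driver apparently unmoved; I pressed only pads 1 and 2, and pad 1 (held) took about 18 N.

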